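Lock the pivot pin with its hairpin clip

ROBOT

A 6-joint arm with a two-finger parallel gripper is mounted at the origin on a cart in front of the work surface, level with it; the furniture and walls round the work are solid. World frame = base frame: x ahead of the robot, y to its left, z up, the work surface at z = 0. Lengths are in mm, angles in rad, forces in N, time in s.
With the tool pointing down it reaches from about 400 to 825 mm from the base axis. Payload 7 kg.
Tool frame: the origin (TCP) lies on the centre line of the jaws, within the pads' length; the fingertips stand 19 mm ahead of it and the grasp point (between the pads) is the TCP (bot.tip_extent is the distance from the TCP to the fingertips, in mm); y points along the fingers, x is the direction in which the jaws open and shut, and the axes are right-handed (so a half turn about y gives the same grasp; the last joint's range is limited). The gripper opens to 85 mm and grips with 20 to 120 N. Pads are 22 mm wide; open, the fingers measure 114 mm over their backs; the gripper's body (76 mm by 85 mm) begins 54 mm behind the grasp point. The pads swing forward as they close: fully open they stand 13 mm farther back than shut.
Start: joints at [-0.878, 0.359, 0.012, 0, -1.224, -0.288], TCP at [265.811, -620.435, 250.302] pointing down, gripper open.
Joint ranges: [-3.07, 3.07], [-1.43, 2.12], [-1.02, 1.25], [-3.03, 1.67], [-3.05, -0], [-3.03, 3.03]. Speed limits (rad/s): [2.39, 2.39, 3.01, 3.14, 3.14, 3.14].

INTERFACE

Orientations are given as a unit quaternion [w, x, y, z].
In Python, from plant import bot, cams gives the robot as it stands. The module is installed in compiled form; this text tells all that it offers.
- The arm moves only by the tool move_arm, never from a script. Its argument "plan" is a list of rows, each an object of numbers: "x", "y", "z": the shift along the tool's x, y, z in cm; "roll": the turn about the tool's y in rad. In form: [{"x": .., "y": .., "z": .., "roll": ..}, ...]. A call has 1 to 8 rows; each row shifts and turns the commanded pose from where the row before left it, along the tool's axes as they then stand; what a row does not reach is not made up. A row lasts 1/12 s, in which the tool goes at most 41.7 mm and 7.16 degrees, less where a joint would pass 70% of its speed; a pose out of reach is approached as far as the arm can. A call is refused whole if a number of a shift passes 4.17 or a number of a turn 0.125, either way. A call with a gripper value outside its range is refused whole. "grip" is the closure, from 0 (fully open) to 1 (shut), set as the call begins (left out, the last holds). The fingers move at their own pace and stop on an object; the grip force is fixed at half the most. Time passes only in rows, so rows that do not move let the fingers close. It gives the time, the measured TCP pose, the force and the opening at its end, in the units of the state.
- bot.get_state(): the state, without advancing time (a new reading comes with each control period).
- cams.snapshot(name): name is "side" or "top" or "wrist"; returns the picture (384x512x3 uint8, blue, green, red); there is no depth.
- cams.camera_info(name): a dict with "mtx" (3x3 intrinsics, pixels), "origin" and "attitude" of the camera in the world; the wrist camera has in their place "T_tool_cam" (4x4, takes a point from camera to tool coordinates, whose origin is the TCP and whose axes are the tool frame's). Camera axes: x right, y up, looking along -z (the intrinsics and any distortion apply to the point x, -y, -z); pixel columns grow to the right and rows downward; lengths in mm; the calibration is good to about 2 mm. A picture is of the moment at which its call begins: read the wrist's pose just before it. camera_info takes no time and is no camera call.
- bot.close_job(): hands the job in, once; it reports no verdict.
The state is a dict: "time": time; "qpos": joint angles; "qd": joint speeds; "tau": joint torques, N m; "tool_pos": TCP position; "eef_rot": TCP orientation; "wrist_force": force on the tool from outside, world axes, zero at the start; "moment": the same for the moment, N m; "grip_width": finger opening in mm.
Only numpy, scipy, OpenCV 4.12 (cv2) and the standard library are available. Lean on these libraries where they do the work, as an engineer would, in place of code of your own. Each camera call takes 0.05 s, during which the arm holds its last target. There are 200 camera calls.

TASK

The pivot pin of the bench bracket still needs its clip. Take the larger of the two hairpin clips out of the wooden rack and push it straight down onto the end of the pin, its straight leg going through the cross hole, until the bowed leg has snapped round the shank and hugs it. Leave the clip there upright and leave the small clip in the rack.

Things in the scene. Friction and masses are not known exactly. Their poses are not given: they have to be found in the camera images.
- hairpin_clip: The larger of two R-shaped clips of 7 mm steel wire, 126 mm tall, upright in a slotted hardwood rack 56 mm high. Origin: point of the straight leg that belongs at the hole's centre. z up; straight leg ends 50 mm below; x to the bowed leg; y square to the clip's flat plane. Coil on top is the grip: 37 mm across, 14 mm thick along y (pinch across y), centre at x +15, z +58 mm. 50 to 80 g.
- small_clip: The smaller clip in the rack's other slot, 70 % of the size: 88 mm tall, coil 26 mm across, wire 5 mm, coil centre at x +10.5, z +41 mm; origin and axes as on the larger. Too small for this pin. The slots lie 72 mm apart, in line with the clips' planes, 50 mm deep; which clip is in which varies.
- pin_hole (a point): Centre of the vertical hole through a level steel pin 32 mm thick in a fixed grey bracket, 80 mm above the bench. y along the pin, z up. Hole 11 mm wide, countersunk to 20 mm. The pin's free end is 24 mm away to -y; washer and bracket lug (top 102 mm above the bench) begin 25 mm away to +y. Clip y must lie along this y, either way round: the bowed leg may hang on the +x or -x side.
- clip_spring (a joint): Opening of the larger clip's bowed leg about the coil, rad: 0 relaxed, about 0.1 riding over the shank, near 0 once snapped round it. Spring 2 N m/rad, lightly preloaded; pressing on takes about 5 to 15 N over the last 25 mm. The bow is 29 mm inside, narrows to 8 mm from the straight leg's axis 14 mm below the origin, flares to x +26 mm at its end, level with the straight leg's.

How it is judged (in metres and radians):
At the end, for the whole second after the job is handed in: The larger clip's straight leg is through the cross hole with its origin within 10 mm of the hole's centre, the bowed leg has closed round the shank (opening under 0.04 rad), the clip's plane is square to the pin within 0.3 rad and the clip is upright within 0.35 rad, released and at rest (distance between hairpin_clip and pin_hole below 0.01 m and value of joint clip_spring below 0.04 rad and angle between the y axis of hairpin_clip and the y axis of pin_hole, either way round below 0.3 rad and angle between hairpin_clip's own z axis and vertical below 0.35 rad and linear speed of hairpin_clip below 0.02 m/s); the robot touches nothing.
It fails at once if the small clip is taken out of its place in the rack (moved more than 25 mm) (distance of small_clip from where it was at the start of the episode above 0.025 m).
It also fails if it takes over 40 s, if anything falls off the work surface, if the arm or the gripper's body presses on something with over 40 N, if the wrist force passes 120 N, or if a joint passes its speed limit or range.

## Working session

There is one attempt and no reset: what is moved stays moved. The work goes in short steps, Python scripts to look and compute and a tool call to move; the robot and the scene stay as the last step left them, time stands still between calls to the robot, and variables do not carry over. Pictures are saved under pics/ and viewed, about 8 in all and at most 12, crops included, and the job is handed in when it is done.

Besides the shell and the picture viewer there is one more tool, called after "Request:" as name(argument=value, ...), one argument or row to a line, values as JSON. move_arm: Moves the arm, as the interface text tells. Its arguments: {"type":"object","properties":{"plan":{"type":"array","items":{"type":"object","properties":{"x":{"type":"number"},"y":{"type":"number"},"z":{"type":"number"},"roll":{"type":"number"}}}},"grip":{"type":"number"}},"required":["plan"]}

```bash
mkdir -p pics; python3 - <<'E'
from plant import bot,cams
import cv2,numpy as np
s=bot.get_state();print(s)
for n in("top","side","wrist"):
    print(n,cams.camera_info(n)); im=cams.snapshot(n); cv2.imwrite(f"pics/{n}0.png",im)
E
```

```text
{'time': 0.0, 'qpos': array([-8.77882816e-01,  3.59380231e-01,  1.10545338e-02, -3.70220262e-04,
       -1.22409159e+00, -2.88092412e-01]), 'qd': array([-0.00044265,  0.00040497, -0.00033212,  0.00025933, -0.00038063,
        0.00117652]), 'tau': array([ 6.33905656e-04, -5.83313119e+01,  2.93422437e+01,  6.93667844e+00,
       -5.96371887e-03,  5.64858385e-05]), 'tool_pos': array([ 265.65143633, -620.03312991,  249.36245676]), 'eef_rot': array([-0.38982646,  0.38880128,  0.59056761, -0.58999898]), 'wrist_force': array([0.17828296, 0.43236971, 0.09516283]), 'moment': array([ 0.02219609, -0.00175579,  0.01505693]), 'grip_width': 85.10158981497739}
top {'mtx': array([[418.11225614,   0.        , 260.80738588],
       [  0.        , 418.11225614, 202.023127  ],
       [  0.        ,   0.        ,   1.        ]]), 'origin': array([331.66945493,  12.15809388, 972.53844685]), 'attitude': array([-0.69173019, -0.07956704,  0.07836384,  0.71346866])}
side {'mtx': array([[430.89185804,   0.        , 254.41416418],
       [  0.        , 430.89185804, 184.09618854],
       [  0.        ,   0.        ,   1.        ]]), 'origin': array([130.26367659, 681.66201809, 527.05910818]), 'attitude': array([-0.21749445, -0.14192879,  0.49759495,  0.82761806])}
wrist {'mtx': array([[289.93058528,   0.        , 255.07319784],
       [  0.        , 289.93058528, 190.25673815],
       [  0.        ,   0.        ,   1.        ]]), 'T_tool_cam': array([[ 9.99999318e-01, -1.15940241e-03, -1.41534249e-04,
        -4.10406787e-01],
       [ 2.18486391e-04,  3.04716926e-01, -9.52442936e-01,
        -1.24127208e+02],
       [ 1.14739251e-03,  9.52442256e-01,  3.04716972e-01,
         7.82985697e+01],
       [ 0.00000000e+00,  0.00000000e+00,  0.00000000e+00,
         1.00000000e+00]])}
```

```bash
python3 - <<'E'
import cv2,numpy as np
a=cv2.imread("pics/top0.png");b=cv2.imread("pics/side0.png")
cv2.imwrite("pics/c0.png",np.hstack([cv2.resize(a,(400,300)),cv2.resize(b,(400,300))]))
E
```

```text
(no output)
```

View pics/top0.png

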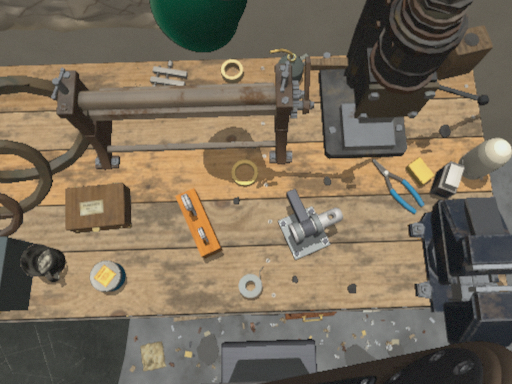

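View pics/side0.png

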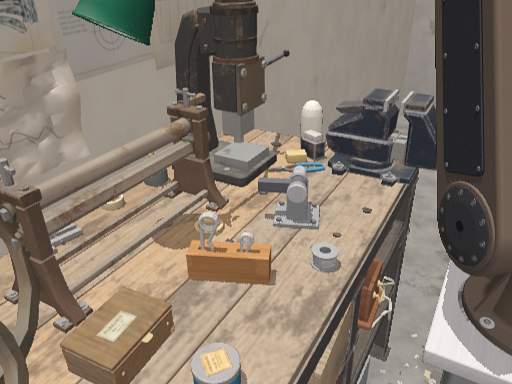

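The top view shows the orange rack at about (198,222) and the bracket at (308,230), with its pin pointing right to about (338,214). In the side view, the tall clip's coil is near (208,219) and the small one's near (246,240). Next I'll enlarge both.

```bash
cat >h.py <<'E'
import numpy as np,cv2
from scipy.spatial.transform import Rotation as R
def rot(q): return R.from_quat(np.asarray(q)[[1,2,3,0]]).as_matrix()
def pose(ci,st=None):
    if "origin" in ci: return rot(ci["attitude"]),np.array(ci["origin"])
    Rt=rot(st["eef_rot"]);T=ci["T_tool_cam"]
    return Rt@T[:3,:3],Rt@T[:3,3]+st["tool_pos"]
def ray(ci,px,st=None):
    A,o=pose(ci,st);K=ci["mtx"]
    d=A@np.array([(px[0]-K[0,2])/K[0,0],-(px[1]-K[1,2])/K[1,1],-1]);return o,d/np.linalg.norm(d)
def onz(ci,px,z,st=None):
    o,d=ray(ci,px,st);return o+d*(z-o[2])/d[2]
def meet(r1,r2):
    (o,d),(p,e)=r1,r2
    t=np.linalg.lstsq(np.c_[d,-e],p-o,rcond=None)[0];a=o+t[0]*d;b=p+t[1]*e
    return (a+b)/2,np.linalg.norm(a-b)
def proj(ci,P,st=None):
    A,o=pose(ci,st);c=A.T@(np.asarray(P,float)-o);K=ci["mtx"]
    return np.array([K[0,2]+K[0,0]*c[0]/-c[2],K[1,2]+K[1,1]*-c[1]/-c[2]])
E
python3 - <<'E'
import cv2,numpy as np
a=cv2.imread("pics/top0.png")[170:270,165:365];b=cv2.imread("pics/side0.png")[155:290,180:340]
a=cv2.resize(a,(800,400)[:2],interpolation=cv2.INTER_CUBIC);
cv2.imwrite("pics/ct.png",a);cv2.imwrite("pics/cs.png",cv2.resize(b,(640,540),interpolation=cv2.INTER_CUBIC))
from plant import cams
from h import *
t=cams.camera_info("top");s=cams.camera_info("side")
for p in[(178,192),(203,256),(220,248),(194,188),(320,220),(338,214)]:print(p,onz(t,p,56).round())
E
```

```text
(178, 192) [569. 197.  56.]
(203, 256) [423. 140.  56.]
(220, 248) [440. 103.  56.]
(194, 188) [578. 161.  56.]
(320, 220) [ 495. -120.   56.]
(338, 214) [ 507. -161.   56.]
```

View pics/ct.png

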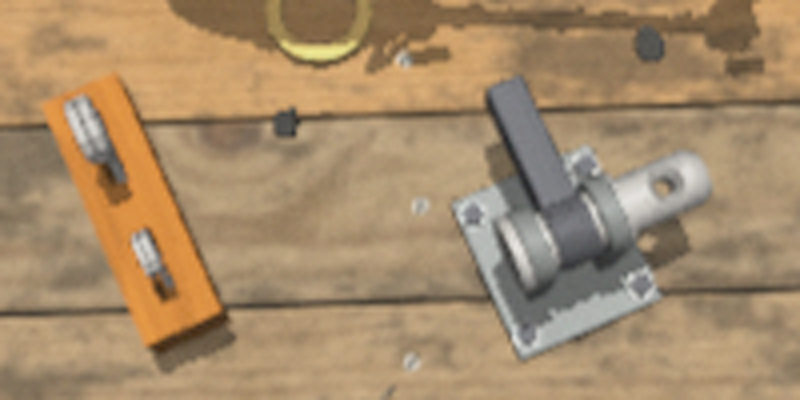

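View pics/cs.png

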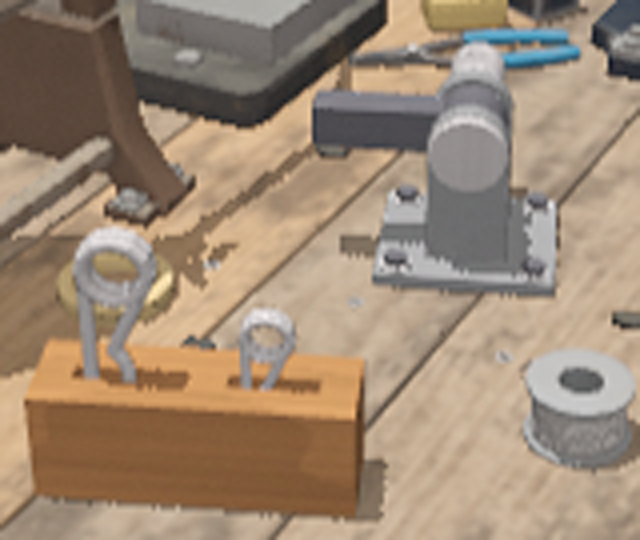

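Tall clip (enlarged views): coil centre at about (209,222) in the side view and (187.5,200) in the top view, with the bowed leg towards the small clip and the robot. The cross hole in the top view is at (331.7,216).

```bash
python3 - <<'E'
from plant import cams,bot
from h import *
t=cams.camera_info("top");s=cams.camera_info("side");st=bot.get_state()
print("coil",meet(ray(t,(187,200)),ray(s,(209,222))), onz(t,(186,199),120))
print("small",meet(ray(t,(202,232)),ray(s,(246.5,239))))
hole=onz(t,(331.7,216),96);print("hole",hole)
a=onz(t,(341,210.5),80);b=onz(t,(313,225.5),80);print("pin dir",(b-a),np.degrees(np.arctan2(*(b-a)[1::-1])))
print("toolaxes",rot(st["eef_rot"]).round(3))
top=cv2.imread("pics/top0.png");h=cv2.cvtColor(top,cv2.COLOR_BGR2HSV)
m=cv2.inRange(h,(5,170,120),(16,255,255));c=max(cv2.findContours(m,0,2)[0],key=cv2.contourArea);r=cv2.minAreaRect(c);print(r)
bx=cv2.boxPoints(r);print(bx,np.array([onz(t,p,56) for p in bx]).round())
E
```

```text
coil (array([534.61068071, 165.31673143, 112.24021824]), np.float64(4.759367444561196)) [537.17283745 167.20270572 120.        ]
small (array([471.77282211, 138.92011855,  79.8510662 ]), np.float64(1.8129570071852448))
hole [ 495.88455325 -139.54570297   96.        ]
pin dir [-31.12227728  62.80805018   0.        ] 116.35906600588038
toolaxes [[-0.394 -0.001 -0.919]
 [ 0.919  0.001 -0.394]
 [ 0.001 -1.     0.   ]]
((197.8881378173828, 221.9464111328125), (65.4166259765625, 20.612560272216797), 66.19405364990234)
[[175.25635 196.18103]
 [194.11514 187.86096]
 [220.51993 247.71179]
 [201.66113 256.03186]] [[560. 203.  56.]
 [578. 161.  56.]
 [440. 102.  56.]
 [423. 143.  56.]]
```

Request:
move_arm(
  plan=[
    {"y": -4},
    {"x": 2.7,"y": -1,"z": -2.95},
    {"x": 2.7,"y": -1,"z": -2.95},
    {"x": 2.7,"z": -3.1},
    {"x": 2.7,"z": -3.1},
    {"x": 2.7,"z": -3.1},
    {"x": 2.7,"z": -3.1},
    {"x": 2.7,"z": -3.1},
  ],
  grip=0,
)

```text
invalid input
```

Request:
move_arm(
  plan=[
    {"x": 2.7,"z": -3.1},
    {"x": 2.7,"z": -3.1},
    {"x": 2.7,"z": -3.1},
    {"x": 2.7,"z": -3.1},
    {"x": 2.7,"z": -3.1},
    {"x": 2.7,"z": -3.1},
    {"y": 4},
    {},
  ],
)

```text
invalid input
```

```bash
cat >look.py <<'E'
import sys,pickle
from plant import bot,cams
from h import *
n=sys.argv[1];c=sys.argv[2] if len(sys.argv)>2 else "wrist"
st=bot.get_state();im=cams.snapshot(c);cv2.imwrite(f"pics/{n}.png",im)
pickle.dump((st,cams.camera_info(c)),open(f"pics/{n}.pkl","wb"))
print(st["time"],st["tool_pos"],st["wrist_force"],st["grip_width"],st["qpos"]);print(rot(st["eef_rot"]).round(3))
E
python3 look.py w1
```

```text
0.15 [ 265.67005193 -620.14332399  249.56911964] [-0.70770006  0.2850666  -0.44039711] 85.12489212714401 [-8.77898923e-01  3.59229076e-01  1.12480171e-02 -2.33249445e-04
 -1.22409357e+00 -2.88071518e-01]
[[-0.394 -0.001 -0.919]
 [ 0.919  0.001 -0.394]
 [ 0.001 -1.     0.   ]]
```

View pics/w1.png

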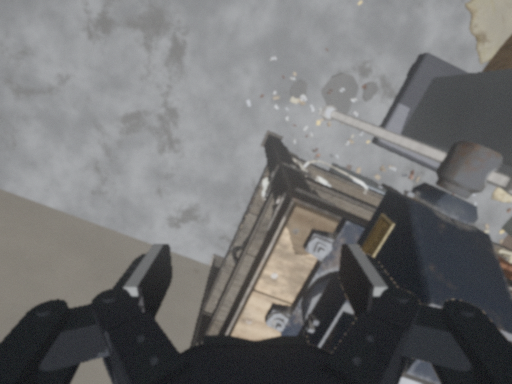

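That wasted one look: the moves were refused, so this view only shows the start pose over the floor and vise. I'll resend them with every key in every row.

Request:
move_arm(
  plan=[
    {"x": 0,"y": -4,"z": 0,"roll": 0},
    {"x": 2.7,"y": -0.5,"z": -3,"roll": 0},
    {"x": 2.7,"y": -0.5,"z": -3,"roll": 0},
    {"x": 2.7,"y": 0,"z": -3.1,"roll": 0},
    {"x": 2.7,"y": 0,"z": -3.1,"roll": 0},
    {"x": 2.7,"y": 0,"z": -3.1,"roll": 0},
    {"x": 2.7,"y": 0,"z": -3.1,"roll": 0},
    {"x": 2.7,"y": 0,"z": -3.1,"roll": 0},
  ],
  grip=0,
)

```text
time: 0.87
tool_pos: [389.3, -360.2, 300.4]
eef_rot: [-0.389, 0.389, 0.59, -0.59]
wrist_force: [0.6, 0.2, 0.5]
grip_width: 85.6
```

Request:
move_arm(
  plan=[
    {"x": 2.7,"y": 0,"z": -3.1,"roll": 0},
    {"x": 2.7,"y": 0,"z": -3.1,"roll": 0},
    {"x": 2.7,"y": 0,"z": -3.1,"roll": 0},
    {"x": 2.7,"y": 0,"z": -3.1,"roll": 0},
    {"x": 2.7,"y": 0,"z": -3.1,"roll": 0},
    {"x": 2.7,"y": 0,"z": -3.1,"roll": 0},
    {"x": 0,"y": 3,"z": 0,"roll": 0},
    {"x": 0,"y": 0,"z": 0,"roll": 0},
  ],
)

```text
time: 1.53
tool_pos: [494.9, -137.2, 266.2]
eef_rot: [0.39, -0.386, -0.59, 0.592]
wrist_force: [-1.7, -0.3, -1.7]
grip_width: 85.1
```

```bash
python3 look.py w2
```

```text
1.5333 [ 494.92003494 -137.178973    266.19902739] [-1.73583921 -0.2749177  -1.65259835] 85.05880237889856 [ 0.11079159  0.08399077 -0.30864761 -0.00225788 -1.18354035 -1.27273317]
[[-0.397 -0.006 -0.918]
 [ 0.918  0.001 -0.397]
 [ 0.004 -1.     0.005]]
```

View pics/w2.png

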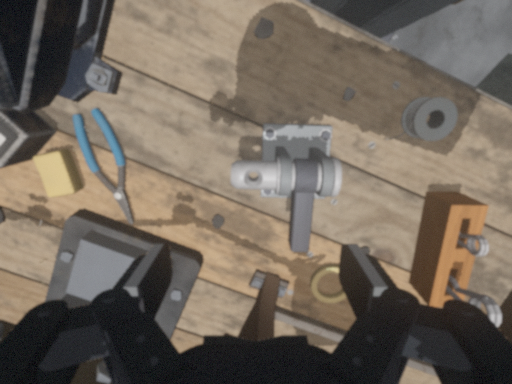

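Wrist view 2: the cross hole sits at about (254,177). The pin runs horizontally in the image, so it is square with the tool. The roller frame's foot is near (268,290). I'll refine the hole position and check how far the rollers are.

```bash
python3 - <<'E'
import pickle
from plant import cams
from h import *
st,ci=pickle.load(open("pics/w2.pkl","rb"));im=cv2.imread("pics/w2.png");g=cv2.cvtColor(im,6)
print(g[166:189,240:268:1])
t=cams.camera_info("top");s=cams.camera_info("side")
for p in[(254,176.5)]:print(onz(ci,p,96,st))
print("pin y",onz(ci,(238,160),80,st),onz(ci,(277,160),80,st))
print("post",meet(ray(t,(287,80)),ray(s,(185,100))),"roller end",meet(ray(t,(275,97)),ray(s,(188,128))),"rod end",meet(ray(t,(275,148)),ray(s,(196,145))))
e=cv2.Canny(g,60,150);e[:150]=0;e[200:]=0;e[:,:232]=0;e[:,278:]=0
for l in cv2.HoughLinesP(e,1,np.pi/360,12,minLineLength=15,maxLineGap=3)[:,0]:print(l)
E
```

```text
[[160 159 159 161 161 163 164 165 167 166 166 165 165 163 162 165 165 163
  162 161 161 160 158 157 156 157 157 160]
 [166 166 165 168 169 169 172 173 172 172 170 171 170 170 167 168 168 167
  166 167 166 167 166 163 165 164 166 166]
 [172 172 173 173 175 176 178 176 177 176 173 172 171 171 171 171 169 172
  172 172 173 173 170 171 171 171 173 174]
 [176 180 179 181 180 181 183 179 177 174 172 174 171 173 171 170 171 171
  172 174 175 177 177 177 178 178 179 182]
 [184 184 182 185 186 186 180 176 171 170 170 169 173 171 170 170 166 170
  170 175 179 179 180 182 181 184 185 185]
 [188 190 190 191 189 184 176 171 166 164 167 167 170 168 170 167 166 166
  167 173 178 184 187 186 187 188 191 190]
 [193 195 197 194 192 181 170 161 160 163 164 166 166 165 165 166 165 163
  162 167 175 183 191 190 191 191 192 195]
 [199 201 200 199 190 176 163 156 157 158 162 164 164 164 166 164 164 161
  159 159 167 180 191 194 197 197 199 199]
 [201 204 204 199 186 168 155 151 148 155 161 161 162 165 165 164 163 159
  156 156 163 177 189 199 202 201 202 202]
 [208 209 208 200 183 165 151 146 140 143 152 1
[... 1339 characters left out ...]
 184 182 185 185]
 [168 168 166 168 169 170 171 170 168 167 167 169 167 167 167 168 168 171
  172 177 175 177 176 175 176 173 176 176]
 [158 159 158 160 161 161 161 160 161 161 163 163 163 161 161 164 163 164
  166 166 169 170 170 168 165 165 162 164]]
[ 495.21043331 -138.03712663   96.        ]
pin y [ 488.97620023 -159.69086335   80.        ] [ 472.12625814 -120.75755797   80.        ]
post (array([733.0603402 , -45.15216603, 251.02681984]), np.float64(3.3898178545605715)) roller end (array([722.09284314, -26.01554215, 195.40759313]), np.float64(6.491688101753593)) rod end (array([651.90173702,  -7.96764075, 166.78584241]), np.float64(54.58294974146831))
[254 163 269 163]
[274 193 276 177]
```

Request:
move_arm(
  plan=[
    {"x": 3.28,"y": 0,"z": -1.95,"roll": 0},
    {"x": 3.28,"y": 0,"z": -1.95,"roll": 0},
    {"x": 3.28,"y": 0,"z": -1.95,"roll": 0},
    {"x": 3.28,"y": 0,"z": -1.95,"roll": 0},
    {"x": 3.28,"y": 0,"z": -1.95,"roll": 0},
    {"x": 3.28,"y": 0,"z": -1.95,"roll": 0},
    {"x": 3.28,"y": 0,"z": -1.95,"roll": 0},
    {"x": 3.28,"y": 0,"z": -1.95,"roll": 0},
  ],
)

```text
time: 2.25
tool_pos: [536.7, 163.4, 272.1]
eef_rot: [-0.389, 0.39, 0.59, -0.59]
wrist_force: [0.8, -0.0, 0.4]
grip_width: 85.4
```

Request:
move_arm(
  plan=[
    {"x": 0,"y": 2,"z": 0,"roll": 0},
    {"x": 0,"y": 0,"z": 0,"roll": 0},
    {"x": 0,"y": 0,"z": 0,"roll": 0},
  ],
)

```text
time: 2.5
tool_pos: [536.1, 161.7, 250.6]
eef_rot: [0.39, -0.389, -0.59, 0.591]
wrist_force: [0.2, -0.5, -0.3]
grip_width: 84.9
```

```bash
python3 look.py w3; python3 - <<'E'
import cv2
a=cv2.imread("pics/w3.png")[110:290,130:370];cv2.imwrite("pics/w3c.png",cv2.resize(a,(720,540),interpolation=2))
E
```

```text
2.5 [536.09158787 161.73720594 250.59369025] [ 0.21074635 -0.46683549 -0.34040079] 84.90735698943516 [ 6.42830547e-01  1.70984126e-01 -2.43724235e-01  3.46648597e-04
 -1.15791801e+00 -1.80943856e+00]
[[-0.393 -0.001 -0.919]
 [ 0.919 -0.001 -0.393]
 [-0.001 -1.     0.002]]
```

View pics/w3c.png

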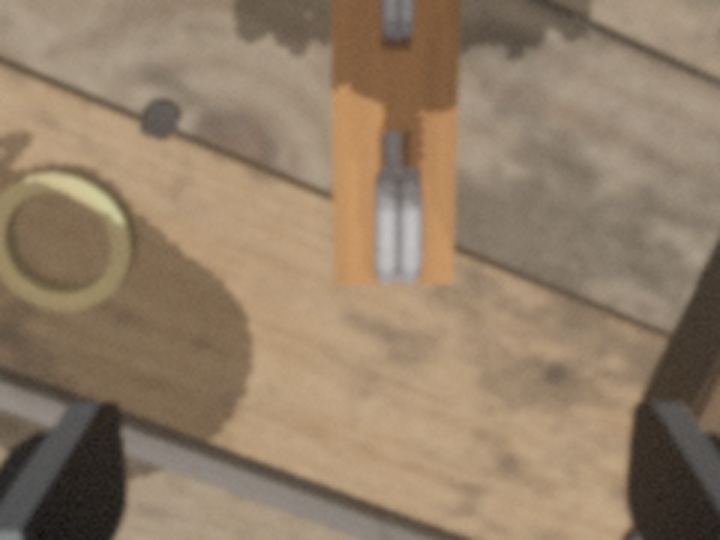

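Wrist view 3 (crop ×3 from offset 130,110): the large coil spans crop rows 168–283 at column 399, so full-image (263,185). The rack and coil are vertical in the image, so they line up with the jaws.

```bash
python3 - <<'E'
import pickle
from h import *
st,ci=pickle.load(open("pics/w3.pkl","rb"))
A=rot(st["eef_rot"])
for z in(114,):
  for p in [(263,185),(263,167),(263,204)]:
    P=onz(ci,p,z,st);print(P,A.T@(P-st["tool_pos"]))
E
```

```text
[533.06933126 168.01523199 114.        ] [7.06196508e+00 1.36588824e+02 7.61401136e-02]
[517.23856124 161.06371312 114.        ] [  6.89881515 136.61839115  17.36513667]
[550.4682119 175.6553308 114.       ] [  7.24127575 136.55632711 -18.92541111]
```

Request:
move_arm(
  plan=[
    {"x": 0.7,"y": 2,"z": 0,"roll": 0},
    {"x": 0,"y": 3,"z": 0,"roll": 0},
    {"x": 0,"y": 3,"z": 0,"roll": 0},
    {"x": 0,"y": 3,"z": 0,"roll": 0},
    {"x": 0,"y": 2.6,"z": 0,"roll": 0},
    {"x": 0,"y": 0,"z": 0,"roll": 0},
    {"x": 0,"y": 0,"z": 0,"roll": 0},
  ],
)

```text
time: 3.13
tool_pos: [533.8, 167.8, 115.0]
eef_rot: [0.39, -0.39, -0.589, 0.591]
wrist_force: [1.0, -0.0, 0.5]
grip_width: 85.3
```

Request:
move_arm(
  plan=[
    {"x": 0,"y": 0,"z": 0,"roll": 0},
    {"x": 0,"y": 0,"z": 0,"roll": 0},
    {"x": 0,"y": 0,"z": 0,"roll": 0},
    {"x": 0,"y": 0,"z": 0,"roll": 0},
    {"x": 0,"y": 0,"z": 0,"roll": 0},
    {"x": 0,"y": 0,"z": 0,"roll": 0},
    {"x": 0,"y": 0,"z": 0,"roll": 0},
    {"x": 0,"y": 0,"z": 0,"roll": 0},
  ],
  grip=1,
)

```text
time: 3.8
tool_pos: [533.7, 169.4, 114.8]
eef_rot: [-0.389, 0.389, 0.591, -0.59]
wrist_force: [-0.9, -0.3, 4.4]
grip_width: 12.7
```

Request:
move_arm(
  plan=[
    {"x": 0,"y": -1,"z": 0,"roll": 0},
    {"x": 0,"y": -1,"z": 0,"roll": 0},
    {"x": 0,"y": -2,"z": 0,"roll": 0},
    {"x": 0,"y": -2,"z": 0,"roll": 0},
    {"x": 0,"y": -2,"z": 0,"roll": 0},
    {"x": 0,"y": -3,"z": 0,"roll": 0},
    {"x": 0,"y": -3,"z": 0,"roll": 0},
    {"x": 0,"y": 0,"z": 0,"roll": 0},
  ],
)

```text
time: 4.47
tool_pos: [536.1, 170.1, 261.8]
eef_rot: [-0.387, 0.391, 0.594, -0.587]
wrist_force: [0.7, 0.5, -0.6]
grip_width: 12.6
```

```bash
python3 look.py w4; python3 look.py s4 side; python3 - <<'E'
import cv2,numpy as np
a=cv2.imread("pics/w4.png")[120:384,90:430];b=cv2.imread("pics/s4.png")[110:290,130:340]
cv2.imwrite("pics/c4.png",np.hstack([cv2.resize(a,(400,311)),cv2.resize(b,(363,311))]))
E
```

```text
4.4667 [536.07075904 170.14349913 261.7744928 ] [ 0.65436696  0.53543228 -0.61978628] 12.646139048047672 [ 0.65690338  0.1607302  -0.2310981   0.00253673 -1.16915121 -1.8228774 ]
[[-0.395  0.009 -0.919]
 [ 0.919  0.004 -0.395]
 [ 0.    -1.    -0.01 ]]
4.5167 [535.00586225 169.93147831 258.85728905] [-0.16667607  0.00225973 -0.53535181] 12.683980517829527 [ 6.56867267e-01  1.62570506e-01 -2.34999736e-01  9.98764838e-04
 -1.16601431e+00 -1.82288248e+00]
[[-0.394  0.006 -0.919]
 [ 0.919  0.004 -0.394]
 [ 0.001 -1.    -0.007]]
```

View pics/c4.png

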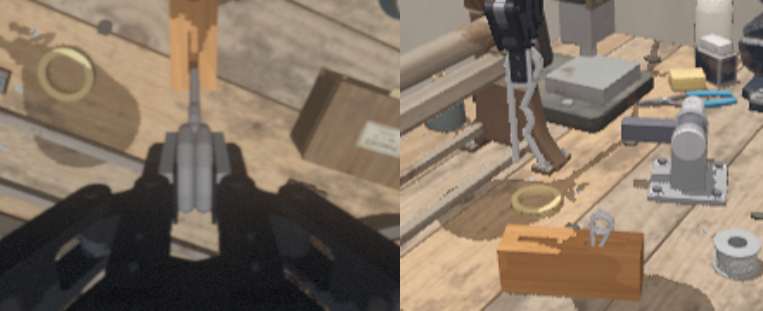

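The clip is held upright with the bowed leg towards the robot, and the small clip is still in the rack. In the side view the straight-leg tip is at about (197,203.7). In the wrist view the coil spans rows 225–300 at column 255. I'll check the grasp offset against these.

```bash
python3 - <<'E'
import pickle
from h import *
st,ci=pickle.load(open("pics/s4.pkl","rb"));A=rot(st["eef_rot"]);p=st["tool_pos"]
f=lambda x,y,z:proj(ci,p+A@np.array([x,y,z])).round(1)
for zc in(-4,0,4): print(zc,"tip",f(0,108,zc-15),"leg60",f(0,60,zc-15),"bowend",f(0,108,zc+11), "coilbot leg",f(0,25,zc-15))
w,ciw=pickle.load(open("pics/w4.pkl","rb"));B=rot(w["eef_rot"])
for zc in(-3,0,3):
  print(zc,[proj(ciw,w["tool_pos"]+B@np.array([0,18.5*np.sin(a),zc+18.5*np.cos(a)]),w).round(1).tolist() for a in np.arange(-2,3.2,.5)*1.0])
im=cv2.imread("pics/s4.png")[125:215,180:230];g=cv2.cvtColor(im,6)
for r in range(150-125,208-125,4):print(r+125,g[r,:40])
E
```

```text
-4 tip [193.3 203.5] leg60 [191.1 178.9] bowend [207.9 204.3] coilbot leg [189.4 160. ]
0 tip [195.5 203.6] leg60 [193.4 179. ] bowend [210.2 204.4] coilbot leg [191.8 160.1]
4 tip [197.8 203.7] leg60 [195.7 179.1] bowend [212.5 204.5] coilbot leg [194.1 160.2]
-3 [[255.8, 307.0], [255.9, 292.3], [255.9, 271.0], [255.9, 250.3], [255.8, 236.7], [255.8, 232.7], [255.7, 237.7], [255.7, 249.5], [255.7, 265.4], [255.7, 282.6], [255.7, 298.2]]
0 [[255.8, 301.4], [255.9, 286.3], [255.9, 264.9], [255.9, 244.3], [255.9, 230.9], [255.8, 227.3], [255.8, 232.6], [255.7, 244.7], [255.7, 260.6], [255.7, 277.9], [255.7, 293.4]]
3 [[255.8, 295.7], [255.9, 280.3], [255.9, 258.7], [255.9, 238.2], [255.9, 225.1], [255.8, 221.8], [255.8, 227.5], [255.7, 239.7], [255.7, 255.9], [255.7, 273.1], [255.7, 288.4]]
150 [109 108 110 109 114 112 112 112 110 112 112 140 151 125  39  46  48  47
  45  46  46  44  42 101 154 150  76  73 150 150 144 128 117 139 131 126
 123 125 141 157]
154 [112 114 115 117 119 111  92  80  81  90 107 150 144 151  35  44  44  46
  47  47  46  44  37  75 155 150 112 129 149 137 123 13
[... 1519 characters left out ...]
88  86  86
  85  81  99 171]
194 [193 193 192 189 184 175 165 162 156 152 148 122 123 122  79 148 149 141
 139 184 182 181 170 127 101 142 156 159 149 108  74  79  87  93  93  90
  92  90  90  88]
198 [174 178 179 175 174 177 178 181 179 176 172 181 181 181 180 143 148 147
 127  81  76  73  83 137 140 124 118 139 151 158 152 109  72  78  84  92
  96  95  95  96]
202 [187 183 183 184 184 180 172 182 176 177 176 166 132  98 103 167 146 148
 139 146 172 169 173 168 137 117 160 196 199 118 147 158 157 158  77  80
  78  86  93  99]
206 [184 183 181 179 176 162 124  91 102 100  97  93 106 149 181 180 185 185
 168 120 110 154 188 188 195 193  95 136 122 118 150 151 160 162 138 120
 149 149 113 101]
```

Request:
move_arm(
  plan=[
    {"x": -3.35,"y": 0,"z": 2.14,"roll": 0},
    {"x": -3.35,"y": 0,"z": 2.14,"roll": 0},
    {"x": -3.35,"y": 0,"z": 2.14,"roll": 0},
    {"x": -3.35,"y": 0,"z": 2.14,"roll": 0},
    {"x": -3.35,"y": 0,"z": 2.14,"roll": 0},
    {"x": -3.35,"y": 0,"z": 2.14,"roll": 0},
    {"x": -3.35,"y": 0,"z": 2.14,"roll": 0},
    {"x": -3.35,"y": 0,"z": 2.14,"roll": 0},
  ],
)

```text
time: 5.23
tool_pos: [480.2, -146.2, 253.8]
eef_rot: [0.39, -0.389, -0.59, 0.591]
wrist_force: [1.3, 0.2, -1.5]
grip_width: 12.6
```

Request:
move_arm(
  plan=[
    {"x": 0,"y": 1,"z": 0,"roll": 0},
    {"x": 0,"y": 1,"z": 0,"roll": 0},
    {"x": 0,"y": 0,"z": 0,"roll": 0},
    {"x": 0,"y": 0,"z": 0,"roll": 0},
  ],
)

```text
time: 5.57
tool_pos: [481.1, -143.9, 233.2]
eef_rot: [0.39, -0.388, -0.59, 0.591]
wrist_force: [0.7, 0.1, 0.5]
grip_width: 12.4
```

```bash
python3 look.py w5; python3 look.py s5 side; python3 - <<'E'
import cv2,numpy as np
a=cv2.imread("pics/w5.png")[90:310,130:380];b=cv2.imread("pics/s5.png")[120:240,240:370]
cv2.imwrite("pics/c5.png",np.hstack([cv2.resize(a,(398,350)),cv2.resize(b,(379,350),interpolation=2)]))
import pickle
from h import *
st,ci=pickle.load(open("pics/s5.pkl","rb"));A=rot(st["eef_rot"]);p=st["tool_pos"]
q=p+A@np.array([0,108,-13]);print("tip",q,proj(ci,q),"hole top",proj(ci,[495.5,-138.8,96]))
w,cw=pickle.load(open("pics/w5.pkl","rb"));print("hole in wrist",proj(cw,[495.5,-138.8,96],w))
E
```

```text
5.5667 [ 481.10259366 -143.9179996   233.24299347] [0.72058901 0.13664699 0.4915754 ] 12.373845139343892 [ 1.01048573e-01  8.65943610e-02 -3.84858898e-01 -2.66054631e-04
 -1.10188873e+00 -1.26627991e+00]
[[-0.394 -0.003 -0.919]
 [ 0.919 -0.    -0.394]
 [ 0.001 -1.     0.002]]
5.6167 [ 481.69124499 -143.68482805  233.93559448] [ 1.23996537 -0.16542993  0.169117  ] 12.539357118032498 [ 1.01637094e-01  8.60792908e-02 -3.83892222e-01  5.30866931e-05
 -1.10205590e+00 -1.26609380e+00]
[[-0.395 -0.001 -0.919]
 [ 0.919 -0.    -0.395]
 [ 0.    -1.     0.001]]
tip [ 493.50081822 -138.56487591  125.92022488] [300.50397859 157.25319424] hole top [299.3459864  168.95455837]
hole in wrist [254.28835725 200.46855899]
```

View pics/c5.png

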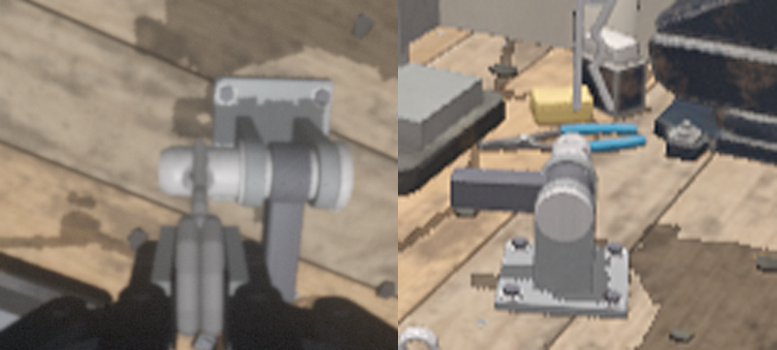

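The straight-leg tip is at about (302,157) in the side view, slightly on the robot side of the hole column at about 299.5. I'll measure both more closely by pixel rows.

```bash
python3 - <<'E'
import pickle
from h import *
st,ci=pickle.load(open("pics/s5.pkl","rb"));g=cv2.cvtColor(cv2.imread("pics/s5.png"),6)
for r in list(range(124,164,4))+[157,158,159]+list(range(165,190,2)):print(r,"cols284:",g[r,284:324])
A=rot(st["eef_rot"]);p=st["tool_pos"]
for zc in(0,2,4,6):print(zc,[proj(ci,p+A@np.array([0,y,zc-15])).round(2).tolist() for y in(60,90,108)])
for y in(-20,0,24):
  c=np.array([495.5,-138.8,80])+y*A[:,0]
  print(y,"pin L/R/top",[proj(ci,c+16*(A[:,2]*np.cos(a)+np.array([0,0,1])*np.sin(a))).round(1).tolist() for a in(0,np.pi/2,np.pi)])
E
```

```text
124 cols284: [143 143 145 143 143 143 144 143 144 144 144 144 144 145 145 144  63 148
 149 141 174 175 176 177 175 144 147 143 135 167 178 175 173 170 168 165
 160 151 142 141]
128 cols284: [145 144 144 144 145 144 143 144 144 145 143 144 143 144 146 146 104 149
 150 154 173 172 165 145 147 141 136 156 175 175 173 173 171 169 165 161
 156 148 144 145]
132 cols284: [145 145 143 145 144 144 144 143 145 144 142 143 144 145 147 146  97 147
 150 138 186 212 135 144 151 180 223 231 228 227 226 227 218 205 187 183
 155 130 143 145]
136 cols284: [146 150 153 150 146 147 150 134 109 153 170 167 166 146 148 130 110 149
 149 128 139 142 145 149 131 145 153 143 163 185 213 214 194 179 146 143
 144 140 111 147]
140 cols284: [153 152 143 134 141 163 175 171 173 176 175 176 175 168 163 157 132 148
 149  82  84 126 159 144 147 144 134 135 138 140 152 150 149 143 131 129
 125 123 120 147]
144 cols284: [179 181 183 185 190 190 190 189 188 188 190 191 192 190 188 185 149 149
 149  53  44  75 139 154 160  79  66  68  75  91 128 145 105  74  71  75
  69  52  45  51]
148 cols284: [183 184 185 185 185 188 
[... 3220 characters left out ...]
5 143 144 158
 191 199 180 140 112 118 157 180 177 170 161 149 147 149 159 163 164 165
 170 172 170 168]
189 cols284: [ 81  78  82 141 184 153 147 149 148 150 149 148 146 147 148 148 144 147
 147 149 169 173 123 116 180 178 178 176 173 170 169 167 168 173 177 179
 182 180 179 178]
0 [[300.25, 137.38], [299.85, 149.89], [299.62, 157.23]]
2 [[301.16, 137.41], [300.74, 149.92], [300.5, 157.25]]
4 [[302.06, 137.43], [301.64, 149.94], [301.39, 157.28]]
6 [[302.97, 137.45], [302.54, 149.97], [302.28, 157.31]]
-20 pin L/R/top [[306.2, 171.6], [299.6, 165.3], [292.6, 171.2]]
0 pin L/R/top [[306.1, 175.4], [299.3, 169.0], [292.2, 174.9]]
24 pin L/R/top [[306.0, 180.2], [299.1, 173.6], [291.8, 179.6]]
```

Request:
move_arm(
  plan=[
    {"x": -0.1,"y": 0,"z": -0.3,"roll": 0},
    {"x": 0,"y": 1,"z": 0,"roll": 0},
    {"x": 0,"y": 1,"z": 0,"roll": 0},
    {"x": 0,"y": 0.6,"z": 0,"roll": 0},
    {"x": 0,"y": 0.6,"z": 0,"roll": 0},
    {"x": 0,"y": 0.6,"z": 0,"roll": 0},
    {"x": 0,"y": 0.4,"z": 0,"roll": 0},
    {"x": 0,"y": 0,"z": 0,"roll": 0},
  ],
)

```text
time: 6.33
tool_pos: [484.2, -144.3, 191.2]
eef_rot: [0.39, -0.389, -0.59, 0.591]
wrist_force: [1.1, 1.0, -0.4]
grip_width: 13.0
```

Request:
move_arm(
  plan=[
    {"x": 0,"y": 0,"z": 0,"roll": 0},
  ],
)

```text
time: 6.42
tool_pos: [484.7, -144.4, 192.2]
eef_rot: [0.389, -0.389, -0.59, 0.59]
wrist_force: [-0.6, 0.5, -0.6]
grip_width: 12.4
```

Request:
move_arm(
  plan=[
    {"x": 0,"y": 0.4,"z": 0,"roll": 0},
    {"x": 0,"y": 0.4,"z": 0,"roll": 0},
    {"x": 0,"y": 0.4,"z": 0,"roll": 0},
    {"x": 0,"y": 0.4,"z": 0,"roll": 0},
    {"x": 0,"y": 0,"z": 0,"roll": 0},
  ],
)

```text
time: 6.83
tool_pos: [484.2, -144.3, 175.3]
eef_rot: [0.39, -0.389, -0.59, 0.591]
wrist_force: [-0.2, 0.9, -1.3]
grip_width: 12.8
```

Request:
move_arm(
  plan=[
    {"x": 0,"y": 0.4,"z": 0,"roll": 0},
    {"x": 0,"y": 0.4,"z": 0,"roll": 0},
    {"x": 0,"y": 0.3,"z": 0,"roll": 0},
    {"x": 0,"y": 0,"z": 0,"roll": 0},
  ],
)

```text
time: 7.17
tool_pos: [483.7, -144.5, 164.3]
eef_rot: [0.39, -0.389, -0.59, 0.591]
wrist_force: [-3.0, -0.9, -0.3]
grip_width: 12.7
```

Going freely through the hole. Now the last 26 mm.

Request:
move_arm(
  plan=[
    {"x": 0,"y": 0.3,"z": 0,"roll": 0},
    {"x": 0,"y": 0.3,"z": 0,"roll": 0},
    {"x": 0,"y": 0.3,"z": 0,"roll": 0},
    {"x": 0,"y": 0.2,"z": 0,"roll": 0},
    {"x": 0,"y": 0,"z": 0,"roll": 0},
  ],
)

```text
time: 7.58
tool_pos: [483.6, -144.3, 153.1]
eef_rot: [0.39, -0.389, -0.59, 0.591]
wrist_force: [-4.3, -1.4, -2.6]
grip_width: 12.4
```

Request:
move_arm(
  plan=[
    {"x": 0,"y": 0.3,"z": 0,"roll": 0},
    {"x": 0,"y": 0.3,"z": 0,"roll": 0},
    {"x": 0,"y": 0.3,"z": 0,"roll": 0},
    {"x": 0,"y": 0.3,"z": 0,"roll": 0},
    {"x": 0,"y": 0.3,"z": 0,"roll": 0},
    {"x": 0,"y": 0,"z": 0,"roll": 0},
  ],
)

```text
time: 8.08
tool_pos: [484.8, -144.4, 139.0]
eef_rot: [0.389, -0.389, -0.59, 0.59]
wrist_force: [-5.4, -2.1, 1.2]
grip_width: 12.9
```

```bash
python3 look.py s6 side; python3 - <<'E'
import cv2
b=cv2.imread("pics/s6.png")[110:230,230:380];cv2.imwrite("pics/c6.png",cv2.resize(b,(750,600),interpolation=2))
E
```

```text
8.0833 [ 484.76481867 -144.42942206  139.00104971] [-5.38748939 -2.08632196  1.16602364] 12.918892276863026 [ 9.95496308e-02  1.86991692e-01 -5.07388979e-01  3.40960581e-04
 -8.76767117e-01 -1.26558991e+00]
[[-0.394 -0.    -0.919]
 [ 0.919 -0.    -0.394]
 [-0.    -1.     0.   ]]
```

View pics/c6.png

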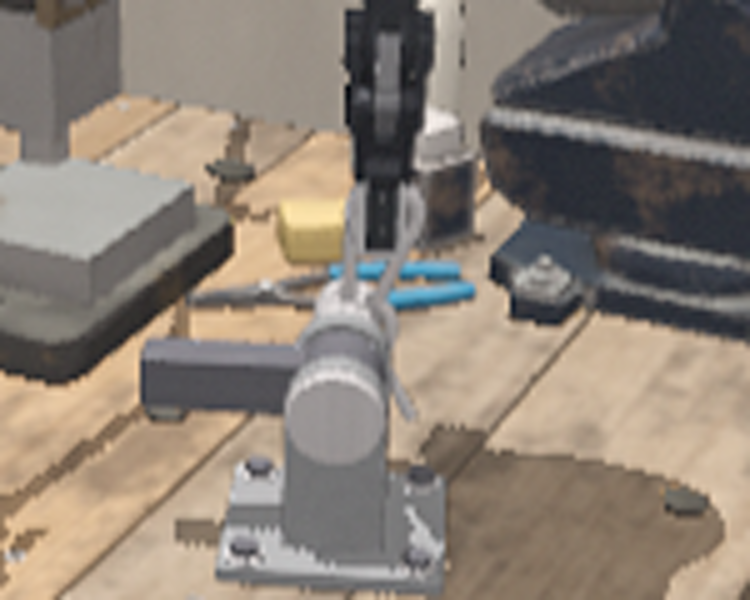

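The clip is on: the straight leg goes into the top of the pin at about crop (350,290) and the bowed leg wraps round its right side near (390,340). A sideways load of about 6 N remains. I'll ease 3 mm towards the robot and press a little further.

Request:
move_arm(
  plan=[
    {"x": 0,"y": 0.1,"z": 0.1,"roll": 0},
    {"x": 0,"y": 0.1,"z": 0.2,"roll": 0},
    {"x": 0,"y": 0,"z": 0,"roll": 0},
    {"x": 0,"y": 0,"z": 0,"roll": 0},
  ],
)

```text
time: 8.47
tool_pos: [483.5, -145.2, 138.4]
eef_rot: [-0.388, 0.39, 0.591, -0.59]
wrist_force: [-4.5, 1.0, 7.6]
grip_width: 12.6
```

Request:
move_arm(
  plan=[
    {"x": 0,"y": 0,"z": 0,"roll": 0},
    {"x": 0,"y": 0,"z": 0,"roll": 0},
    {"x": 0,"y": 0,"z": 0,"roll": 0},
    {"x": 0,"y": 0,"z": 0,"roll": 0},
    {"x": 0,"y": 0,"z": 0,"roll": 0},
    {"x": 0,"y": 0,"z": 0,"roll": 0},
  ],
  grip=0,
)

```text
time: 8.97
tool_pos: [482.2, -145.5, 137.3]
eef_rot: [-0.389, 0.389, 0.59, -0.59]
wrist_force: [-0.1, -0.1, -0.4]
grip_width: 83.4
```

Request:
move_arm(
  plan=[
    {"x": 0,"y": -2,"z": 0,"roll": 0},
    {"x": 0,"y": -3,"z": 0,"roll": 0},
    {"x": 0,"y": -4,"z": 0,"roll": 0},
    {"x": 0,"y": -4,"z": 0,"roll": 0},
    {"x": 0,"y": 0,"z": 0,"roll": 0},
    {"x": 0,"y": 0,"z": 0,"roll": 0},
  ],
)

```text
time: 9.47
tool_pos: [483.4, -145.5, 270.0]
eef_rot: [-0.388, 0.391, 0.592, -0.589]
wrist_force: [-1.3, 0.8, -1.8]
grip_width: 85.8
```

```bash
python3 look.py s7 side; python3 look.py w7; python3 - <<'E'
import cv2,numpy as np
b=cv2.imread("pics/s7.png")[110:230,230:350];a=cv2.imread("pics/w7.png")[130:250,200:320]
cv2.imwrite("pics/c7.png",np.hstack([cv2.resize(x,(400,400),interpolation=2) for x in(a,b)]))
E
```

```text
9.4667 [ 483.35919628 -145.46251878  269.96493039] [-1.28903439  0.80682255 -1.82062504] 85.7609631203133 [ 9.76268684e-02  5.91868063e-02 -3.28196938e-01  2.56035919e-04
 -1.17769136e+00 -1.26364802e+00]
[[-0.394  0.006 -0.919]
 [ 0.919  0.    -0.394]
 [-0.002 -1.    -0.005]]
9.5167 [ 482.27676462 -145.35415335  268.01417227] [-0.34374985  0.95622186 -0.88007701] 85.51097952393322 [ 9.76423689e-02  6.07791985e-02 -3.30747018e-01 -3.73891318e-04
 -1.17707945e+00 -1.26368220e+00]
[[-0.394  0.002 -0.919]
 [ 0.919  0.001 -0.394]
 [-0.    -1.    -0.002]]
```

View pics/c7.png

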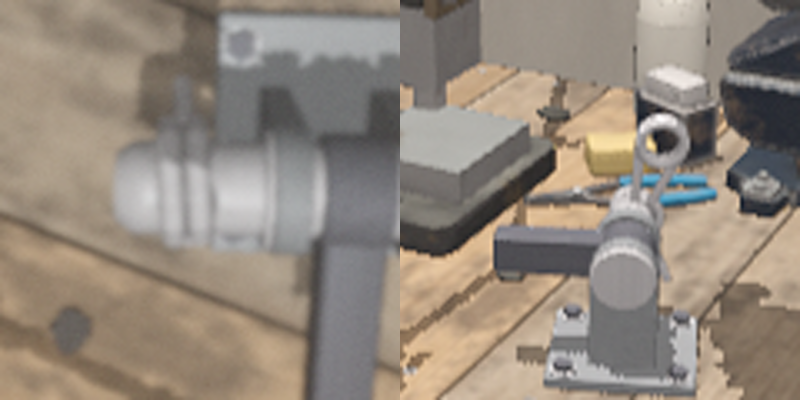

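The clip stands on the pin, released. The coil centre is at about (309,151.7) in the side view and (255.5,187) in the wrist view. I'll check the height and tilt.

```bash
python3 - <<'E'
import pickle
from h import *
s,cs=pickle.load(open("pics/s7.pkl","rb"));w,cw=pickle.load(open("pics/w7.pkl","rb"))
h=np.array([495.5,-138.8,80]);A=rot(w["eef_rot"]);e=A[:,2]
for t in(0,.1,.2,.3):
  c=h+e*(15*np.cos(t)+58*np.sin(t))+np.array([0,0,58*np.cos(t)-15*np.sin(t)])
  print(t,c,proj(cs,c),proj(cw,c,w))
print(meet(ray(cs,(309.2,151.7)),ray(cw,(255.5,187),w)))
E
```

```text
0 [ 481.71121568 -144.70494244  137.96711087] [306.60584155 152.36422267] [256.42574679 186.54984162]
0.1 [ 476.45732055 -146.95488322  136.16731957] [309.13321606 153.17921907] [256.43419399 180.01180177]
0.2 [ 471.39369359 -149.12334311  133.80632299] [311.55617295 154.21991061] [256.43965025 173.53645905]
0.3 [ 466.57092887 -151.18865557  130.9077114 ] [313.84856248 155.47467946] [256.44204356 167.23098539]
(array([ 478.99647149, -146.39839317,  140.5217169 ]), np.float64(5.404744274762274))
```

```bash
python3 -c "
from plant import bot
print(bot.close_job())"
```

```text
the job is handed in; nothing more can be done
None
```

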